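# Zero a shoulder-length check fixture on its setting master

### The arm

A 6-joint arm with a two-finger parallel gripper is mounted at the origin on the work surface. World frame = base frame: x ahead of the robot, y to its left, z up, the work surface at z = 0. Lengths are in m, angles in rad, forces in N, time in s.
With the tool pointing down it reaches from about 0.25 to 0.725 m from the base axis. Payload 4 kg.
Tool frame: the origin (TCP) lies at the very end of the fingers, on their centre line; the grasp point (between the pads) lies 19 mm behind it; z points along the fingers, y is the line along which they close (so a half turn about z gives the same grasp; the last joint's range is limited). The gripper opens to 85 mm and grips with 20 to 120 N. Pads are 22 mm wide; open, the fingers measure 114 mm over their backs; the gripper's body (76 mm by 85 mm) begins 54 mm behind the grasp point. The pads swing forward as they close: fully open they stand 13 mm farther back than shut.
Start: joints at [1.266, 0.241, 0.005, 1.335, 0, 1.571], TCP at [0.15, 0.477, 0.231] pointing down, gripper open.
Joint ranges: [-2.72, 2.72], [-1.05, 1.87], [-1.09, 1.28], [-1.99, 2.15], [-1.42, 1.44], [-3.14, 3.14]. Speed limits (rad/s): [2.79, 2.79, 3.14, 3.14, 3.14, 3.14].

### API

Orientations are given as a unit quaternion [x, y, z, w].
In Python, from workcell import * gives the robot as it stands. The module is installed in compiled form; this text tells all that it offers.
- The arm moves only by the tool send_rows, never from a script. Its argument "steps" is text: rows parted by semicolons, each of 7 numbers parted by spaces: the opening, from -1 (shut) to 1 (fully open), then the shift along the world's x, y, z in m, then the turn, a rotation vector about the world's x, y, z in rad. A call has exactly 5 rows; each row shifts and turns the commanded pose from where the row before left it; what a row does not reach is not made up. A row lasts 1/12 s, in which the tool goes at most 41.7 mm and 7.16 degrees, less where a joint would pass 70% of its speed; a pose out of reach is approached as far as the arm can. A call is refused whole if a number of a shift passes 0.0417 or a number of a turn 0.125, either way. A call with a gripper value outside its range is refused whole. The fingers move at their own pace and stop on an object; the grip force is fixed at half the most. Time passes only in rows, so rows that do not move let the fingers close, or fill a call up. It gives the time, the measured TCP pose, the force, the opening and the grip force at its end, in the units of the state.
- get_obs(): the state, without advancing time (a new reading comes with each control period).
- camera(name): name is "side" or "top" or "wrist"; returns a dict with "frame" (480x640x3 uint8, red, green, blue), "range_z" (480x640 float32, m along the optical axis (not along the pixel's ray), 0 where there is no reading), "camera_matrix" (3x3 intrinsics, pixels), "k1" (the pictures are not rectified: a ray, as slopes to the right and down, at radius r is drawn at 1 + k1 r^2 times it, then the intrinsics apply), "extrinsics" (4x4, takes a point from world to camera coordinates); the wrist camera has in their place "T_tool_cam" (4x4, takes a point from camera to tool coordinates, whose origin is the TCP and whose axes are the flange's). Camera axes: x right, y down, z forward; pixel columns grow to the right and rows downward; lengths in m; the calibration is good to about 2 mm. A picture is of the moment at which its call begins: read the wrist's pose just before it.
- job_done(): hands the job in; it is judged then, once.
The state is a dict: "clock": time; "joint_pos": joint angles; "joint_vel": joint speeds; "tau": joint torques, N m; "eef_pos": TCP position; "tool_rot": TCP orientation; "ft_force": force on the tool from outside, world axes, zero at the start; "ft_torque": the same for the moment, N m; "grip_width": finger opening in m; "grasp_force": force on a finger pad.
Only numpy, scipy, OpenCV 4.12 (cv2) and the standard library are available. Lean on these libraries where they do the work, as an engineer would, in place of code of your own. Each camera call takes 0.05 s, during which the arm holds its last target. There are 200 camera calls.

### The job

Set the check fixture on its setting master: push the master along its V-blocks until its shoulder is fully home against the forked stop, then clamp it by swinging the red-handled toggle clamp over centre until it locks. With the master clamped, turn the dial gauge's bezel until its red zero mark is right at the tip of the black pointer, then swing the clamp fully back open, leaving the master home, the gauge on zero and everything else on the bench where it is.

Things in the scene. Friction and masses are not known exactly. Their poses are not given: they have to be found in the camera images.
- fixture: The check fixture, bolted down: an aluminium plate with V-blocks, stop, toggle clamp and dial gauge. Origin at bench level; y runs along the master's axis from push end to gauge, x across to the clamp's side, z up. In this frame (mm) the plate spans x -100 to 100, y -165 to 205, z 0 to 15; the master's axis is x = -40, z = 65; the V-blocks, 25 wide, are centred at y = -90 and y = -20.
- master: Loose setting master in the V-blocks: ground steel stepped shaft, about 0.7 kg, body diameter 40 mm, 120 mm long, green band at the free end, then a spigot of diameter 18 mm, 45 mm long. Origin on its axis at the shoulder where the spigot begins; y axis along the spigot, to the gauge. Starts 8 to 22 mm short of the stop. It slides against 4 to 9 N of friction and stays where left.
- master_end (a point): Middle of the master's free end face (diameter 40 mm), where it is pushed towards the stop; 120 mm behind the shoulder. The face overhangs the first V-block.
- stop_face (a point): Point on the master's axis in the plane of the stop's face (fixture frame x -40, y 5, z 65 mm); home means the master's shoulder is here. The stop is a dark forked plate, 12 mm thick behind this face, 64 mm wide, up to z = 83 mm, with a 24 mm slot for the spigot. The last 5 mm of travel push in the gauge's plunger (0.3 N); then the stop is hard.
- clamp_pad: The clamp's black rubber pad, diameter 18 mm, on a spring spindle in the arm; origin at the pad's lower face. With the clamp locked it presses on the master with about 16 N.
- clamp_pivot (a point): The clamp arm's pivot in its fixed bracket (fixture frame x 22, y -55, z 108 mm). The bracket and its grey pedestal stand at fixture x 5 to 89, y -78 to -32, up to z = 115 mm. Arm and handle swing in the upright plane y = -55 of the fixture.
- handle_grip (a point): Middle of the clamp's red handle grip: 16 mm thick, 20 mm wide along fixture y; it reaches 28 mm beyond this point (tip) and 48 mm back. Path in the fixture frame (x,z mm), open to locked: (131,132) (129,140) (124,154) (114,172) (99,189) (78,205) (55,215) (37,219) (22,220: dead centre) (10,219: locked on its stop). The handle leans 1.32 rad away from the master when open, 0.14 over it when locked.
- clamp_handle (a joint): The clamp's toggle, angle between handle and link, rad: 0 fully open, 2.12 dead centre, 2.32 locked on its stop. The handle swings with 1 to 2 N until the pad meets the master at about 1.6; then up to 9 N, falling to nothing past dead centre, where it snaps on to its stop. Let go just short of dead centre it springs back. Unlocking takes a few N.
- clamp_arm (a joint): The clamp's steel arm (62 mm from its pivot to the pad), rad: 0 fully open, standing almost upright (as at the start; it rests there), 1.48 closed, level over the master.
- dial_center (a point): Dial gauge, face up: point on the bezel's axis halfway up its knurled rim (fixture frame x -40, y 128, z 94 mm). The bezel is a dark round rim, diameter 60 mm, z 86 to 102 mm, over a steel case of diameter 56 mm; its white face with 20 divisions turns with it. It turns freely both ways past a full turn, with 0.05 N m, and stays put. The gauge's holder post, up to z = 76 mm, is at y = 80.
- bezel (a joint): Angle of the bezel, rad, counterclockwise seen from above; at 0 the zero mark points to the fixture's -x.
- zero_mark (a point): The bold red zero mark on the dial's face, 22 mm from the dial's axis; it turns with the bezel.
- pointer_tip (a point): Tip of the gauge's black pointer, 22 mm from the dial's axis. The plunger drives it: it points to the fixture's +x while the plunger is free and turns clockwise, one turn per 10 mm, as the master pushes the plunger in, to about -x when home. Zero is set when the zero mark lies at this tip, within half a division (9 degrees, 3.5 mm).
- can_a: Spray can, aluminium with red cap, diameter 65 mm, 180 mm tall, standing; origin under its base. Leave it.
- can_b: Spray can, blue with red cap, diameter 65 mm, 180 mm tall, standing; origin under its base. Leave it.
- chuck_key: T-handled chuck key lying on the bench, about 125 x 120 x 18 mm; origin at the middle of its underside. Leave it.
- wrench: Spanner lying on the bench, 180 mm long; origin at the middle of its underside. Leave it.
- brush: Bench brush lying on the bench, 190 mm long; origin at the middle of its underside. Leave it.
- tool_holder: Lathe tool holder with its bit, 100 x 40 x 50 mm, on the bench; origin at the middle of its underside. Leave it.
- workpiece_a: Turned steel shaft, 155 mm long, lying in the plywood tray; leave it.
- workpiece_b: Turned steel shaft, 155 mm long, lying in the plywood tray; leave it.
Things that resemble listed ones, but are neither listed nor needed, are in the scene too. Leave any turquoise look-alike of the master alone.

How it is judged:
By the outcome, as a careful person would: the job done as asked, in the order asked, and still so for the second after the job is handed in, with the robot touching nothing.
It also fails if it takes over 72 s, if anything falls off the work surface, if the arm or the gripper's body presses on something with over 40 N, if the wrist force passes 120 N, or if a joint passes its speed limit or range.

## Working session

There is one attempt and no reset: what is moved stays moved. The work goes in short steps, Python scripts to look and compute and a tool call to move; the robot and the scene stay as the last step left them, time stands still between calls to the robot, and variables do not carry over. Pictures are saved under pics/ and viewed, at most 10 in all, crops included, and the job is handed in when it is done.

Besides the shell and the picture viewer there is one more tool, called as name(argument=value, ...) on one line, values as JSON. send_rows: Moves the arm, as the interface text tells. Its arguments: {"type":"object","properties":{"steps":{"type":"string"}},"required":["steps"]}

```bash
mkdir -p pics
python3 - <<'E'
from workcell import *
import cv2,numpy as np,pickle
o=get_obs();print(o)
for n in("top","side"):
    c=camera(n);pickle.dump(c,open(n+".pkl","wb"));cv2.imwrite(f"pics/{n}.png",c["frame"][:,:,::-1])
    print(c["camera_matrix"],c["k1"],c["extrinsics"])
E
```

```text
{'clock': 0.0, 'joint_pos': array([1.26601115e+00, 2.41441339e-01, 3.68670154e-03, 1.33521431e+00,
       3.75820871e-06, 1.57079150e+00]), 'joint_vel': array([-0.00066038,  0.00080705,  0.00037423,  0.00015042, -0.00076909,
        0.00058417]), 'tau': array([ 3.89556917e-04, -3.72321939e+01,  2.52405596e+01,  1.70991820e-02,
        5.65874200e-05,  4.21490384e-06]), 'eef_pos': array([0.14984591, 0.47632944, 0.2303845 ]), 'tool_rot': array([ 1.51800951e-01,  9.88410487e-01, -1.07343657e-03, -1.66765771e-04]), 'ft_force': array([-0.17286669,  0.61066813,  0.70526434]), 'ft_torque': array([ 0.01277752, -0.03341231,  0.04255943]), 'grasp_force': 0.0, 'grip_width': 0.08513678828671777}
[[449.82826221   0.         312.63595082]
 [  0.         449.82826221 241.07247543]
 [  0.           0.           1.        ]] -0.10368793241274409 [[ 0.00932107 -0.99994937  0.00379021  0.04066243]
 [-0.99334545 -0.00969451 -0.11476422  0.54573616]
 [ 0.11479515 -0.00269526 -0.99338553  1.15242434]
 [ 0.          0.          0.          1.        ]]
[[572.67001953   0.         318.55215136]
 [  0.         572.67001953 235.34599763]
 [  0.           0.           1.        ]] -0.16280570338668082 [[ 0.80705801 -0.59043292 -0.00680714 -0.40675081]
 [-0.37421153 -0.50252117 -0.77938322  0.31931227]
 [ 0.45675278  0.63155478 -0.62651054  1.46526048]
 [ 0.          0.          0.          1.        ]]
```

View pics/top.png

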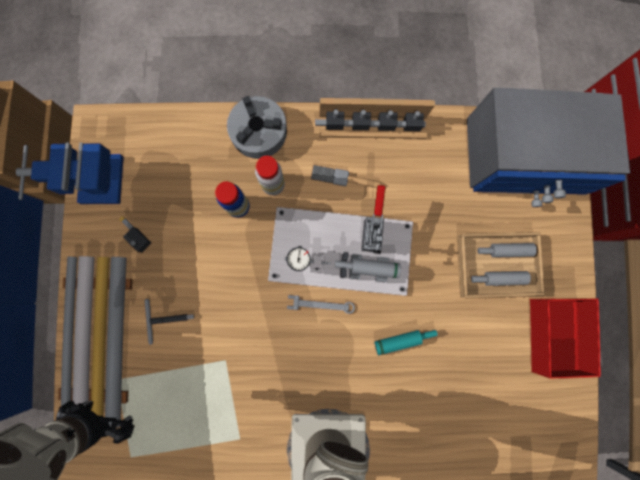

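View pics/side.png

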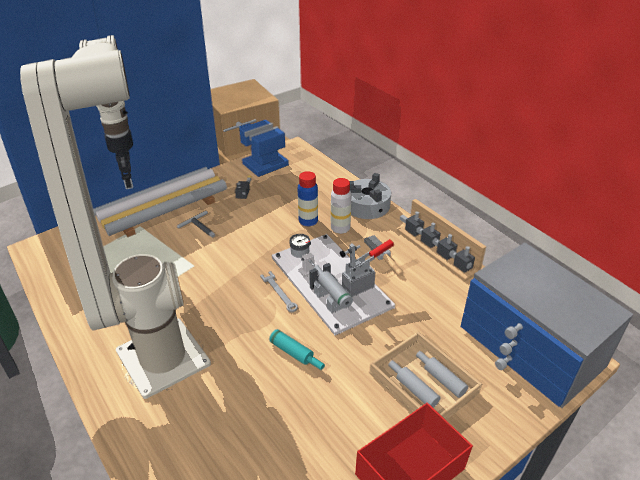

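The master is the grey shaft with a green band at (375,267), lying in the fixture's V-blocks. The turquoise shaft at (400,342) and the two tray shafts at (512,250) and (505,280) are look-alikes. I'll confirm this in a crop.

Run:
```python
import cv2,pickle
for n,(a,b,w,h) in dict(top=(262,200,160,105),side=(265,220,140,115)).items():
    c=pickle.load(open(n+".pkl","rb"))["frame"][b:b+h,a:a+w,::-1]
    cv2.imwrite(f"pics/{n}_c.png",cv2.resize(c,None,fx=5,fy=5,interpolation=cv2.INTER_CUBIC))
```

```text
(no output)
```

View pics/top_c.png

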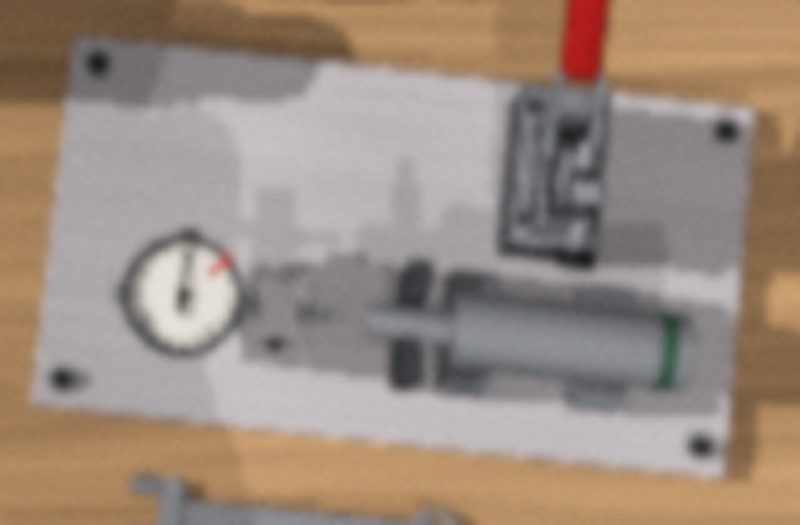

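View pics/side_c.png

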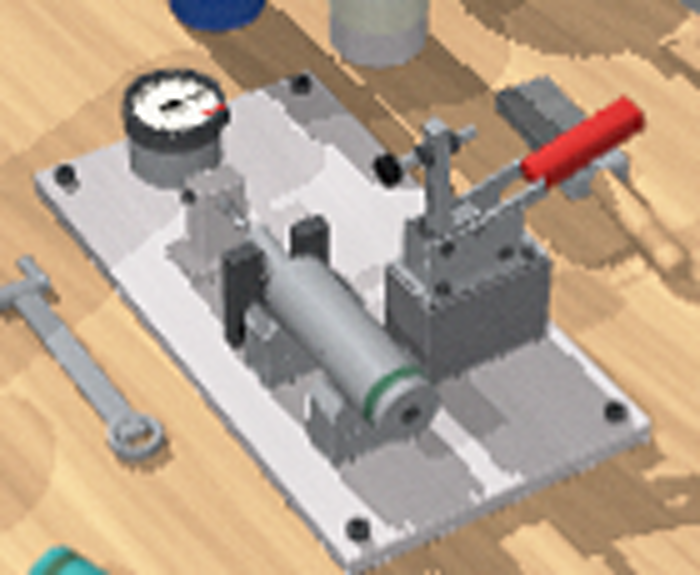

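The crop confirms it: the grey, green-banded master lies in the V-blocks, about (565,340) in the top crop. The dial is at (183,293), and the clamp is open with its red handle pointing up-image.

```bash
cat > h.py <<'E'
import numpy as np,cv2,pickle
from scipy.optimize import least_squares
def proj(c,P):
    E=c["extrinsics"];p=np.atleast_2d(P)@E[:3,:3].T+E[:3,3]
    s=p[:,:2]/p[:,2:];s=s*(1+c["k1"]*(s**2).sum(1,keepdims=True))
    K=c["camera_matrix"];return s*[K[0,0],K[1,1]]+K[:2,2]
def W(f,P):
    x,y,a=f;P=np.atleast_2d(P)/1000;R=np.array([[np.cos(a),-np.sin(a),0],[np.sin(a),np.cos(a),0],[0,0,1]])
    return P@R.T+[x,y,0]
def unproj(c,uv,z):
    K=c["camera_matrix"];E=c["extrinsics"];d=(np.array(uv)-K[:2,2])/K[0,0];s=d.copy()
    for _ in range(9): s=d/(1+c["k1"]*(s@s))
    r=E[:3,:3].T@np.r_[s,1];o=-E[:3,:3].T@E[:3,3];return o+r*(z-o[2])/r[2]
E
python3 - <<'E'
from h import *
T=pickle.load(open("top.pkl","rb"));S=pickle.load(open("side.pkl","rb"))
C=[[100,205,15],[100,-165,15],[-100,-165,15],[-100,205,15],[-40,128,102]]
tp=np.array([[75,37],[755,105],[725,475],[33,403],[183,293]])/5+[262,200]-.4
sp=np.array([[308,68],[650,428],[350,562],[37,180],[172,104]])/5+[265,220]-.4
for w in((1,0),(0,1),(1,1)):
    r=least_squares(lambda f:np.r_[w[0]*(proj(T,W(f,C))-tp).ravel(),w[1]*(proj(S,W(f,C))-sp).ravel()],[.45,.05,-.08])
    print(r.x,r.fun.round(1))
f=r.x;np.save("f.npy",f)
m=unproj(T,np.array([690,352])/5+[262,200]-.4,.085)
c,s=np.cos(f[2]),np.sin(f[2]);d=m[:2]-f[:2];print("end top edge fix",c*d[0]+s*d[1],-s*d[0]+c*d[1])
m=unproj(S,np.array([410,412])/5+[265,220]-.4,.065);d=m[:2]-f[:2];print("endc side",c*d[0]+s*d[1],-s*d[0]+c*d[1])
for n,p in dict(end=[-40,-130,65],stop=[-40,5,65],grip=[131,-55,132],lock=[10,-55,219],dial=[-40,128,94],piv=[22,-55,108]).items():print(n,W(f,p)[0].round(4))
E
```

```text
[ 0.5215684  -0.05027447 -0.09371758] [-0.2 -0.6  0.2 -0.1  0.3  0.1 -0.3  0.3  0.1  0.3  0.   0.   0.  -0.
 -0.   0.  -0.  -0.   0.  -0. ]
[ 0.52190522 -0.05010882 -0.09698938] [-0.  -0.   0.   0.   0.   0.  -0.  -0.   0.  -0.   0.3  0.6  0.6 -0.5
 -0.2  0.7 -1.  -0.8  0.4 -0.3]
[ 0.52166903 -0.05025486 -0.09498371] [-0.2 -0.7  0.2 -0.   0.2  0.1 -0.3  0.1  0.1  0.1  0.1  0.7  0.6 -0.6
 -0.1  0.8 -1.2 -0.7  0.3 -0.2]
end top edge fix -0.04154030575294026 -0.12681529174278708
endc side -0.03817215432143099 -0.12616799682709406
end [ 0.4695 -0.1759  0.065 ]
stop [ 0.4823 -0.0415  0.065 ]
grip [ 0.6469 -0.1174  0.132 ]
lock [ 0.5264 -0.106   0.219 ]
dial [0.494 0.081 0.094]
piv [ 0.5384 -0.1071  0.108 ]
```

Fixture located: origin (0.5217, -0.0503), yaw -0.095. The master is about 11 mm short of home. I'll move behind its end face with the fingers shut.

send_rows(steps="-1 0.0158 -0.0344 0.001 0 0 0.053;-1 0.0158 -0.0344 0.001 0 0 0.053;-1 0.0158 -0.0344 0.001 0 0 0.053;-1 0.0158 -0.0344 0.001 0 0 0.053;-1 0.0158 -0.0344 0.001 0 0 0")

```text
clock: 0.52
eef_pos: [0.2291, 0.3031, 0.2359]
tool_rot: [0.045, 0.999, -0.0, -0.0]
ft_force: [1.4, 0.0, 0.6]
grip_width: 0.0257
grasp_force: 0.0
```

send_rows(steps="-1 0.0158 -0.0344 0.001 0 0 0;-1 0.0158 -0.0344 0.001 0 0 0;-1 0.0158 -0.0344 0.001 0 0 0;-1 0.0158 -0.0344 0.001 0 0 0;-1 0.0158 -0.0344 0.001 0 0 0")

```text
clock: 0.93
eef_pos: [0.308, 0.1312, 0.2412]
tool_rot: [0.046, 0.999, 0.0, 0.0]
ft_force: [1.3, 0.2, 0.0]
grip_width: 0.0002
grasp_force: 0.0
```

send_rows(steps="-1 0.0158 -0.0344 0.001 0 0 0;-1 0.0158 -0.0344 0.001 0 0 0;-1 0.0158 -0.0344 0.001 0 0 0;-1 0.0158 -0.0344 0.001 0 0 0;-1 0.0158 -0.0344 0.001 0 0 0")

```text
clock: 1.35
eef_pos: [0.3871, -0.041, 0.2462]
tool_rot: [0.047, 0.999, 0.0, -0.0]
ft_force: [0.7, 0.5, 1.3]
grip_width: -0.0
grasp_force: 0.0
```

send_rows(steps="-1 0.0158 -0.0344 0.001 0 0 0;-1 0.0158 -0.0344 0.001 0 0 0;-1 0.0158 -0.0344 0.001 0 0 0;-1 0.0158 -0.0344 0.001 0 0 0;-1 0.0158 -0.0344 0.001 0 0 0")

```text
clock: 1.77
eef_pos: [0.4661, -0.2129, 0.2508]
tool_rot: [0.047, 0.999, 0.0, -0.0]
ft_force: [0.2, -0.0, -0.2]
grip_width: -0.0003
grasp_force: 0.0
```

send_rows(steps="-1 0 0 0 0 0 0;-1 0 0 -0.04 0 0 0;-1 0 0 -0.04 0 0 0;-1 0 0 -0.04 0 0 0;-1 0 0 0 0 0 0")

```text
clock: 2.18
eef_pos: [0.4594, -0.2079, 0.1231]
tool_rot: [0.046, 0.999, 0.003, -0.008]
ft_force: [-1.3, 1.4, -1.5]
grip_width: -0.0002
grasp_force: 0.0
```

send_rows(steps="-1 0 0 -0.03 0 0 0;-1 0 0 -0.03 0 0 0;-1 0 0 -0.02 0 0 0;-1 0 0 0 0 0 0;-1 0 0 0 0 0 0")

```text
clock: 2.6
eef_pos: [0.4661, -0.2108, 0.0521]
tool_rot: [0.046, 0.999, 0.0, -0.0]
ft_force: [-0.3, -0.1, -0.2]
grip_width: 0.0004
grasp_force: 0.0
```

send_rows(steps="-1 0.0004 0.004 0 0 0 0;-1 0.0004 0.004 0 0 0 0;-1 0.0004 0.004 0 0 0 0;-1 0 0 0 0 0 0;-1 0 0 0 0 0 0")

```text
clock: 3.02
eef_pos: [0.4678, -0.1988, 0.0522]
tool_rot: [0.046, 0.999, -0.0, 0.001]
ft_force: [-0.2, 0.2, -0.5]
grip_width: -0.0001
grasp_force: 0.0
```

send_rows(steps="-1 0.0002 0.002 0 0 0 0;-1 0.0002 0.002 0 0 0 0;-1 0.0002 0.002 0 0 0 0;-1 0.0002 0.002 0 0 0 0;-1 0 0 0 0 0 0")

```text
clock: 3.43
eef_pos: [0.4679, -0.1906, 0.0512]
tool_rot: [0.046, 0.999, 0.0, -0.0]
ft_force: [0.2, 0.4, 0.4]
grip_width: -0.0
grasp_force: 0.0
```

send_rows(steps="-1 0.0002 0.002 0 0 0 0;-1 0.0002 0.002 0 0 0 0;-1 0.0002 0.002 0 0 0 0;-1 0 0 0 0 0 0;-1 0 0 0 0 0 0")

```text
clock: 3.85
eef_pos: [0.4686, -0.1869, 0.0514]
tool_rot: [0.047, 0.999, -0.002, -0.0]
ft_force: [-0.8, -5.0, -1.1]
grip_width: -0.0002
grasp_force: 2.8
```

send_rows(steps="-1 0.0001 0.0015 0 0 0 0;-1 0.0001 0.0015 0 0 0 0;-1 0.0001 0.0015 0 0 0 0;-1 0.0001 0.0015 0 0 0 0;-1 0 0 0 0 0 0")

```text
clock: 4.27
eef_pos: [0.4691, -0.1811, 0.0515]
tool_rot: [0.047, 0.999, -0.002, 0.0]
ft_force: [-1.0, -6.4, -0.8]
grip_width: -0.0
grasp_force: 3.1
```

send_rows(steps="-1 0.0001 0.001 0 0 0 0;-1 0.0001 0.001 0 0 0 0;-1 0.0001 0.001 0 0 0 0;-1 0 0 0 0 0 0;-1 0 0 0 0 0 0")

```text
clock: 4.68
eef_pos: [0.4694, -0.1784, 0.0515]
tool_rot: [0.047, 0.999, -0.002, 0.0]
ft_force: [-1.3, -6.2, -0.9]
grip_width: -0.0002
grasp_force: 3.4
```

send_rows(steps="-1 0.0001 0.001 0 0 0 0;-1 0.0001 0.001 0 0 0 0;-1 0.0001 0.001 0 0 0 0;-1 0 0 0 0 0 0;-1 0 0 0 0 0 0")

```text
clock: 5.1
eef_pos: [0.4697, -0.1754, 0.0515]
tool_rot: [0.047, 0.999, -0.002, 0.0]
ft_force: [-0.4, -6.8, -0.2]
grip_width: -0.0001
grasp_force: 3.5
```

send_rows(steps="-1 0.0001 0.001 0 0 0 0;-1 0.0001 0.001 0 0 0 0;-1 0 0 0 0 0 0;-1 0 0 0 0 0 0;-1 0 0 0 0 0 0")

```text
clock: 5.52
eef_pos: [0.4697, -0.1747, 0.0516]
tool_rot: [0.048, 0.999, -0.004, -0.0]
ft_force: [-2.0, -10.1, -1.2]
grip_width: -0.0005
grasp_force: 5.3
```

send_rows(steps="-1 0.0001 0.001 0 0 0 0;-1 0.0001 0.001 0 0 0 0;-1 0 0 0 0 0 0;-1 0 0 0 0 0 0;-1 0 0 0 0 0 0")

```text
clock: 5.93
eef_pos: [0.4698, -0.1747, 0.0517]
tool_rot: [0.048, 0.999, -0.006, -0.0]
ft_force: [-2.9, -16.4, -1.0]
grip_width: 0.0001
grasp_force: 8.0
```

The master is at the hard stop: force is rising with no motion. Next I'll retreat, rise and move above the handle.

send_rows(steps="-1 -0.001 -0.013 0 0 0 0;-1 -0.001 -0.013 0 0 0 0;-1 -0.001 -0.013 0 0 0 0;-1 0 0 0.04 0 0 0;-1 0 0 0.04 0 0 0")

```text
clock: 6.35
eef_pos: [0.4644, -0.2081, 0.1294]
tool_rot: [0.047, 0.999, 0.002, -0.004]
ft_force: [1.3, -0.2, -0.2]
grip_width: 0.0001
grasp_force: 0.0
```

send_rows(steps="-1 0 0 0.04 0 0 0;-1 0 0 0.04 0 0 0;-1 0 0 0.04 0 0 0;0.2 0.03 0.0152 0 0 0 0;0.2 0.03 0.0152 0 0 0 0")

```text
clock: 6.77
eef_pos: [0.5288, -0.1794, 0.2559]
tool_rot: [0.048, 0.999, -0.001, 0.004]
ft_force: [-0.8, -1.1, -0.7]
grip_width: 0.0233
grasp_force: 0.0
```

send_rows(steps="0.2 0.03 0.0152 0 0 0 0;0.2 0.03 0.0152 0 0 0 0;0.2 0.03 0.0152 0 0 0 0;0.2 0.03 0.0152 0 0 0 0;0.2 0 0 0 0 0 0")

```text
clock: 7.18
eef_pos: [0.6512, -0.1138, 0.2477]
tool_rot: [0.044, 0.999, 0.001, -0.001]
ft_force: [-1.8, 0.6, -1.5]
grip_width: 0.0511
grasp_force: 0.0
```

Run:
```python
from workcell import *
import cv2,numpy as np,pickle
from scipy.spatial.transform import Rotation as R
from h import *
f=np.load("f.npy")
o=get_obs();print(o["eef_pos"],o["joint_pos"].round(2),o["grip_width"])
c=camera("wrist");E=np.eye(4);E[:3,:3]=R.from_quat(o["tool_rot"]).as_matrix();E[:3,3]=o["eef_pos"]
c["extrinsics"]=np.linalg.inv(E@c["T_tool_cam"])
im=c["frame"][:,:,::-1].copy()
for P in([131,-55,132],[158,-55,139],[22,-55,108]):
    p=proj(c,W(f,P))[0];print(P,p.round());cv2.circle(im,tuple(int(v) for v in p),5,(0,255,0),1)
cv2.imwrite("pics/w1.png",im)
```

```text
[ 0.65120414 -0.11381389  0.24767607] [-0.17  0.58  0.56  1.55  0.   -0.09] 0.05111591753842243
[131, -55, 132] [309. 229.]
[158, -55, 139] [309. 266.]
[22, -55, 108] [310.  79.]
```

View pics/w1.png

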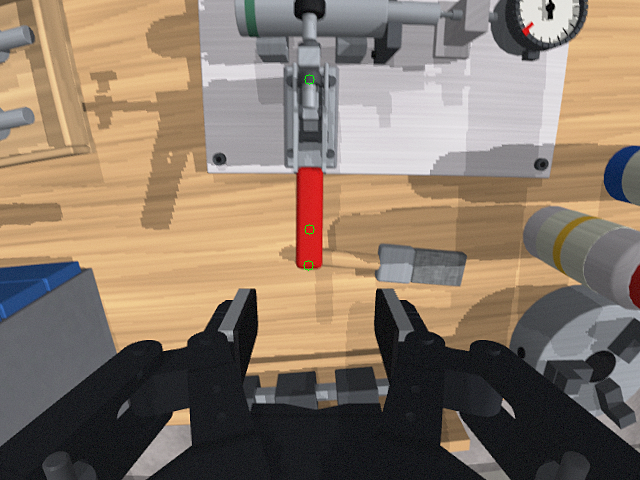

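The wrist picture shows the handle right on the predicted points, (309,229) and (309,266). The fingers straddle it squarely, so I'll descend and grip.

send_rows(steps="0.2 0 -0.0005 -0.03 0 0 0;0.2 0 0 -0.03 0 0 0;0.2 0 0 -0.03 0 0 0;0.2 0 0 -0.03 0 0 0;0.2 0 0 -0.018 0 0 0")

```text
clock: 7.65
eef_pos: [0.6441, -0.1182, 0.1099]
tool_rot: [0.047, 0.999, 0.0, -0.003]
ft_force: [-0.5, 1.1, -0.1]
grip_width: 0.0516
grasp_force: 0.0
```

send_rows(steps="0.2 0 0 0 0 0 0;0.2 0 0 0 0 0 0;-1 0 0 0 0 0 0;-1 0 0 0 0 0 0;-1 0 0 0 0 0 0")

```text
clock: 8.07
eef_pos: [0.6485, -0.1178, 0.1159]
tool_rot: [0.047, 0.999, -0.0, 0.002]
ft_force: [0.1, -0.2, 1.6]
grip_width: 0.019
grasp_force: 61.1
```

send_rows(steps="-1 0 0 0 0 0 0;-1 0 0 0 0 0 0;-1 0 0 0 0 0 0;-1 0 0 0 0 0 0;-1 0 0 0 0 0 0")

```text
clock: 8.48
eef_pos: [0.6486, -0.1178, 0.1155]
tool_rot: [0.046, 0.999, -0.0, 0.002]
ft_force: [0.6, -1.8, 6.0]
grip_width: 0.0187
grasp_force: 61.7
```

send_rows(steps="-1 -0.002 0.0002 0.008 0 0 0;-1 -0.0025 0.0002 0.007 0 0 0;-1 -0.0025 0.0003 0.007 0 0 0;-1 0 0 0 0 0 0;-1 0 0 0 0 0 0")

```text
clock: 8.9
eef_pos: [0.6413, -0.1171, 0.1358]
tool_rot: [0.046, 0.999, -0.0, 0.001]
ft_force: [4.9, -1.4, -0.9]
grip_width: 0.0188
grasp_force: 60.3
```

send_rows(steps="-1 -0.0045 0.0004 0.009 0 0 0;-1 -0.0055 0.0005 0.009 0 0 0;-1 0 0 0 0 0 0;-1 0 0 0 0 0 0;-1 0 0 0 0 0 0")

```text
clock: 9.32
eef_pos: [0.6299, -0.1159, 0.1531]
tool_rot: [0.046, 0.999, -0.0, -0.0]
ft_force: [1.7, -2.0, 0.2]
grip_width: 0.0186
grasp_force: 59.9
```

send_rows(steps="-1 -0.007 0.0007 0.009 0 0 0;-1 -0.008 0.0007 0.008 0 0 0;-1 -0.01 0.001 0.0085 0 0 0;-1 -0.011 0.001 0.0075 0 0 0;-1 0 0 0 0 0 0")

```text
clock: 9.73
eef_pos: [0.5913, -0.1121, 0.1861]
tool_rot: [0.047, 0.999, 0.0, -0.002]
ft_force: [-0.4, -1.9, -3.8]
grip_width: 0.0185
grasp_force: 61.1
```

send_rows(steps="-1 -0.011 0.001 0.006 0 0 0;-1 -0.012 0.0012 0.004 0 0 0;-1 0 0 0 0 0 0;-1 0 0 0 0 0 0;-1 0 0 0 0 0 0")

```text
clock: 10.15
eef_pos: [0.5696, -0.11, 0.1951]
tool_rot: [0.046, 0.999, 0.0, -0.002]
ft_force: [-3.0, -2.5, -6.3]
grip_width: 0.0186
grasp_force: 63.5
```

send_rows(steps="-1 -0.009 0.0009 0.002 0 0 0;-1 -0.009 0.0008 0.001 0 0 0;-1 -0.008 0.0007 0.0005 0 0 0;-1 -0.007 0.0007 0 0 0 0;-1 0 0 0 0 0 0")

```text
clock: 10.57
eef_pos: [0.5398, -0.1071, 0.2002]
tool_rot: [0.046, 0.999, -0.0, 0.003]
ft_force: [7.5, -3.1, -12.4]
grip_width: 0.0189
grasp_force: 61.2
```

send_rows(steps="-1 -0.006 0.0006 -0.0005 0 0 0;-1 -0.006 0.0005 -0.0005 0 0 0;-1 -0.002 0.0002 0 0 0 0;-1 0 0 0 0 0 0;-1 0 0 0 0 0 0")

```text
clock: 10.98
eef_pos: [0.5265, -0.1059, 0.1996]
tool_rot: [0.046, 0.999, -0.0, 0.003]
ft_force: [7.6, -2.6, -9.0]
grip_width: 0.0188
grasp_force: 58.9
```

send_rows(steps="-1 -0.002 0.0002 0 0 0 0;-1 -0.002 0.0002 0 0 0 0;-1 0 0 0 0 0 0;-1 0 0 0 0 0 0;-1 0 0 0 0 0 0")

```text
clock: 11.4
eef_pos: [0.5219, -0.1054, 0.1991]
tool_rot: [0.046, 0.999, -0.0, 0.002]
ft_force: [6.2, -2.8, -9.6]
grip_width: 0.0187
grasp_force: 59.0
```

send_rows(steps="0.2 0.003 0 0 0 0 0;0.2 0 0 0 0 0 0;0.2 0 0 0 0 0 0;0.2 0 0 0 0 0 0;0.2 0 0 0 0 0 0")

```text
clock: 11.82
eef_pos: [0.5231, -0.1051, 0.1995]
tool_rot: [0.046, 0.999, 0.0, 0.0]
ft_force: [0.3, -0.4, 0.1]
grip_width: 0.0513
grasp_force: 0.0
```

send_rows(steps="0.2 0 0 0.02 0 0 0;0.2 0 0 0.025 0 0 0;0.2 0 0 0.025 0 0 0;0.2 0 0 0.025 0 0 0;0.2 0 0 0 0 0 0")

```text
clock: 12.23
eef_pos: [0.5252, -0.1057, 0.2997]
tool_rot: [0.046, 0.999, -0.001, 0.005]
ft_force: [0.5, 0.5, 0.5]
grip_width: 0.0512
grasp_force: 0.0
```

Run:
```python
from workcell import *
import cv2,numpy as np,pickle
o=get_obs();print(o["eef_pos"],o["ft_force"])
a=camera("side");b=camera("top")
pickle.dump(b,open("top2.pkl","wb"))
A=cv2.resize(a["frame"][205:325,270:400,::-1],None,fx=3.4,fy=3.4,interpolation=2)
B=cv2.resize(b["frame"][230:285,270:320,::-1],None,fx=7,fy=7,interpolation=2)
im=np.zeros((600,800,3),np.uint8);im[:A.shape[0],:A.shape[1]]=A;im[:B.shape[0],445:445+B.shape[1]]=B
cv2.imwrite("pics/c2.png",im)
```

```text
[ 0.5251565  -0.10568216  0.29973122] [0.5401913  0.45045249 0.45596586]
```

View pics/c2.png

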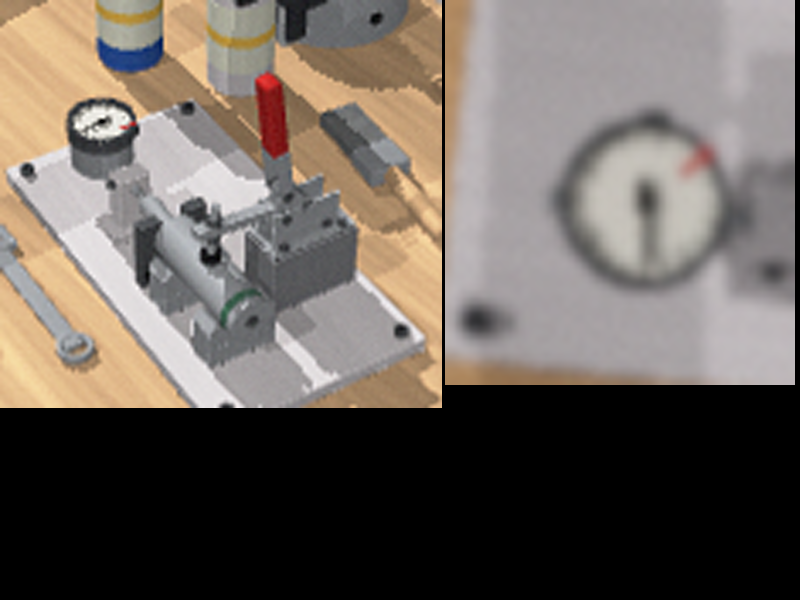

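The side view shows the clamp locked with its pad on the master. In the top view the pointer points down-image (648,265) and the red mark is up-right (698,160). I'll move over the dial, pre-rotate, and measure with the wrist camera.

send_rows(steps="0.6 -0.004 0.0233 0 0 0 0.11;0.6 -0.004 0.0233 0 0 0 0.11;0.6 -0.004 0.0233 0 0 0 0.11;1 -0.004 0.0233 0 0 0 0.11;1 -0.004 0.0233 -0.01 0 0 0.11")

```text
clock: 12.75
eef_pos: [0.5028, 0.0121, 0.2838]
tool_rot: [-0.229, 0.973, 0.0, 0.0]
ft_force: [0.5, -0.3, 0.5]
grip_width: 0.0854
grasp_force: 0.0
```

send_rows(steps="1 -0.004 0.0233 -0.02 0 0 0.11;1 -0.004 0.0233 -0.025 0 0 0.11;1 -0.003 0.0233 -0.025 0 0 0.1;1 0 0 0 0 0 0;1 0 0 0 0 0 0")

```text
clock: 13.17
eef_pos: [0.4896, 0.0817, 0.2111]
tool_rot: [-0.38, 0.925, 0.001, -0.003]
ft_force: [-0.5, 0.3, 0.3]
grip_width: 0.0853
grasp_force: 0.0
```

send_rows(steps="1 0 0 0 0 0 0;1 0 0 0 0 0 0;1 0 0 0 0 0 0;1 0 0 0 0 0 0;1 0 0 0 0 0 0")

```text
clock: 13.58
eef_pos: [0.4926, 0.0804, 0.2145]
tool_rot: [-0.378, 0.926, -0.0, 0.001]
ft_force: [-0.5, -0.1, -0.7]
grip_width: 0.0854
grasp_force: 0.0
```

```bash
cat > dial.py <<'E'
from workcell import *
from h import *
import sys
from scipy.spatial.transform import Rotation as R
f=np.load("f.npy")
o=get_obs();print(o["eef_pos"],o["joint_pos"].round(2),o["grip_width"])
c=camera("wrist");E=np.eye(4);E[:3,:3]=R.from_quat(o["tool_rot"]).as_matrix();E[:3,3]=o["eef_pos"]
c["extrinsics"]=np.linalg.inv(E@c["T_tool_cam"])
# rectify dial face plane (z=100mm) to fixture axes: image right=-fix y, up=+x, 0.1mm/px
n=600;g=(np.arange(n)-n/2)*0.14
X,Y=np.meshgrid(-40-g,128-g,indexing="ij")
uv=proj(c,W(f,np.c_[X.ravel(),Y.ravel(),np.full(n*n,100.)])).astype(np.float32).reshape(n,n,2)
im=cv2.remap(c["frame"],uv,None,cv2.INTER_CUBIC)
cv2.imwrite(sys.argv[1],im[:,:,::-1])
h=im.astype(int);m=(h[...,0]>h[...,1]+60)&(h[...,0]>h[...,2]+60)
v,u=np.nonzero(m);print("red px",m.sum(),u.mean(),v.mean())
E
python3 dial.py pics/d1.png
```

```text
[0.49262036 0.08042446 0.21451039] [ 0.16  0.25 -0.03  1.29 -0.   -0.61] 0.085421328799335
red px 2893 418.7953681299689 158.46145869339784
```

View pics/d1.png

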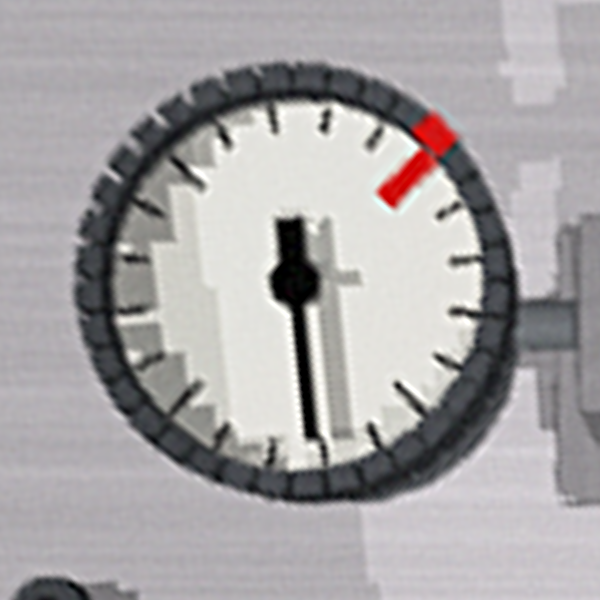

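Pointer hub is (295,283) and tip (313,437), which is -173.3° in the fixture frame. The red mark runs (390,195) to (437,150), about -46°. So I need to turn about 127° clockwise (-2.22 rad).

send_rows(steps="1 0.0015 0.0005 -0.035 0 0 0;1 0 0 -0.035 0 0 0;1 0 0 -0.03 0 0 0;1 0 0 -0.02 0 0 0;1 0 0 -0.015 0 0 0")

```text
clock: 14.05
eef_pos: [0.4922, 0.0811, 0.0766]
tool_rot: [-0.379, 0.926, 0.0, -0.001]
ft_force: [0.7, -0.0, -0.2]
grip_width: 0.0855
grasp_force: 0.0
```

send_rows(steps="1 0 0 0 0 0 0;1 0 0 0 0 0 0;-1 0 0 0 0 0 0;-1 0 0 0 0 0 0;-1 0 0 0 0 0 0")

```text
clock: 14.47
eef_pos: [0.4962, 0.0806, 0.0815]
tool_rot: [-0.379, 0.926, -0.002, 0.002]
ft_force: [1.6, -4.3, 1.6]
grip_width: 0.0578
grasp_force: 63.5
```

send_rows(steps="-1 0 0 0 0 0 0;-1 0 0 0 0 0 0;-1 0 0 0 0 0 0;-1 0 0 0 0 0 0;-1 0 0 0 0 0 0")

```text
clock: 14.88
eef_pos: [0.4962, 0.0806, 0.0815]
tool_rot: [-0.379, 0.926, -0.002, 0.003]
ft_force: [1.6, -3.5, 6.1]
grip_width: 0.0582
grasp_force: 63.6
```

send_rows(steps="-1 0 0 0 0 0 -0.11;-1 0 0 0 0 0 -0.11;-1 0 0 0 0 0 -0.11;-1 0 0 0 0 0 -0.11;-1 0 0 0 0 0 -0.11")

```text
clock: 15.3
eef_pos: [0.4961, 0.0808, 0.0815]
tool_rot: [-0.11, 0.994, -0.001, 0.003]
ft_force: [0.2, -2.8, 5.5]
grip_width: 0.058
grasp_force: 63.8
```

send_rows(steps="-1 0 0 0 0 0 -0.11;-1 0 0 0 0 0 -0.11;-1 0 0 0 0 0 -0.11;-1 0 0 0 0 0 -0.11;-1 0 0 0 0 0 -0.11")

```text
clock: 15.72
eef_pos: [0.496, 0.0809, 0.0815]
tool_rot: [0.164, 0.987, -0.0, 0.003]
ft_force: [0.5, -1.8, 6.4]
grip_width: 0.0578
grasp_force: 63.9
```

send_rows(steps="-1 0 0 0 0 0 -0.11;-1 0 0 0 0 0 -0.11;-1 0 0 0 0 0 -0.11;-1 0 0 0 0 0 -0.11;-1 0 0 0 0 0 -0.11")

```text
clock: 16.13
eef_pos: [0.4961, 0.0811, 0.0815]
tool_rot: [0.425, 0.905, 0.001, 0.003]
ft_force: [1.4, -2.2, 6.2]
grip_width: 0.0577
grasp_force: 63.9
```

send_rows(steps="-1 0 0 0 0 0 -0.11;-1 0 0 0 0 0 -0.11;-1 0 0 0 0 0 -0.11;-1 0 0 0 0 0 -0.11;-1 0 0 0 0 0 -0.11")

```text
clock: 16.55
eef_pos: [0.4962, 0.0812, 0.0815]
tool_rot: [0.655, 0.756, 0.002, 0.003]
ft_force: [2.4, -1.7, 4.8]
grip_width: 0.0579
grasp_force: 63.9
```

send_rows(steps="-1 0 0 0 0 0 -0.022;-1 0 0 0 0 0 0;-1 0 0 0 0 0 0;-1 0 0 0 0 0 0;-1 0 0 0 0 0 0")

```text
clock: 16.97
eef_pos: [0.4962, 0.0813, 0.0815]
tool_rot: [0.661, 0.75, 0.002, 0.002]
ft_force: [2.4, -1.8, 5.4]
grip_width: 0.058
grasp_force: 63.9
```

```bash
python3 dial.py pics/d2.png; python3 -c "
from workcell import *;import cv2;c=camera('top');cv2.imwrite('pics/t3.png',c['frame'][:,:,::-1])"
```

```text
[0.49620369 0.08125818 0.0814596 ] [ 0.16  0.36 -0.24  0.96 -0.    1.61] 0.057977687249703876
red px 2168 319.3380996309963 461.5262915129151
```

View pics/d2.png

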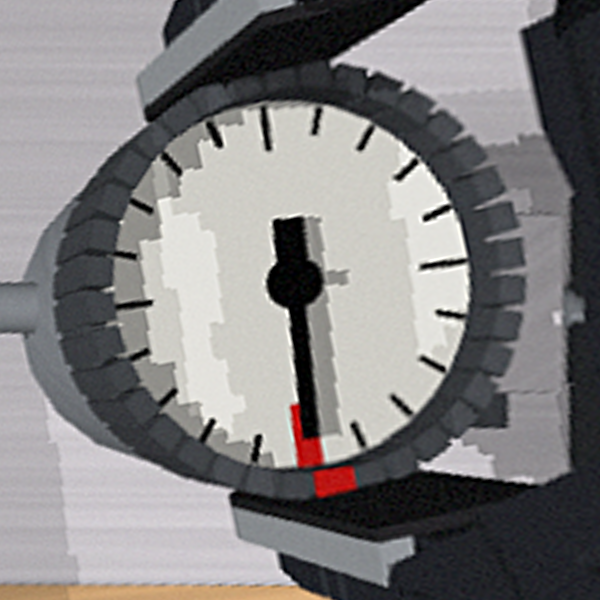

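The zero mark sits at the pointer tip (mark centre about (306,437), tip (311,437), camera parallax included). I'll release, rise, check once more, and return over the handle.

send_rows(steps="1 0 0 0 0 0 0;1 0 0 0 0 0 0;1 0 0 0 0 0 0;1 0 0 0 0 0 0;1 0 0 0 0 0 0")

```text
clock: 17.48
eef_pos: [0.4933, 0.0817, 0.0788]
tool_rot: [0.661, 0.75, -0.0, -0.0]
ft_force: [-0.2, -0.3, -0.8]
grip_width: 0.0854
grasp_force: 0.0
```

send_rows(steps="1 0 0 0.025 0 0 0;1 0 0 0.04 0 0 0;1 0 0 0.035 0 0 0;1 0 0 0.035 0 0 0;1 0 0 0 0 0 0")

```text
clock: 17.9
eef_pos: [0.4975, 0.0823, 0.2212]
tool_rot: [0.661, 0.75, 0.005, 0.004]
ft_force: [0.6, 0.2, 0.2]
grip_width: 0.0855
grasp_force: 0.0
```

```bash
python3 dial.py pics/d3.png
```

```text
[0.49749049 0.08232499 0.22123892] [ 0.16  0.24 -0.02  1.3   0.    1.61] 0.08550636779929295
red px 2486 318.38093322606596 462.30048270313756
```

View pics/d3.png

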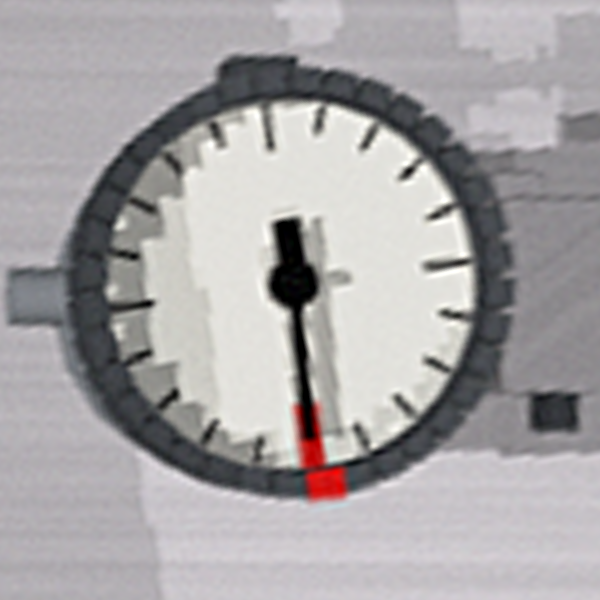

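send_rows(steps="1 0 0 0.04 0 0 0.1;1 0 0 0.04 0 0 0.1;1 0 0 0.005 0 0 0.1;1 0.003 -0.02 0 0 0 0.1;1 0.003 -0.02 0 0 0 0.1")

```text
clock: 18.37
eef_pos: [0.4996, 0.0419, 0.2986]
tool_rot: [0.452, 0.892, 0.0, 0.0]
ft_force: [0.2, 0.3, -0.5]
grip_width: 0.0851
grasp_force: 0.0
```

send_rows(steps="1 0.003 -0.02 0 0 0 0.1;1 0.003 -0.02 0 0 0 0.1;1 0.003 -0.02 0 0 0 0.1;0.2 0.003 -0.02 0 0 0 0.1;0.2 0.003 -0.02 0 0 0 0.1")

```text
clock: 18.78
eef_pos: [0.514, -0.0593, 0.2972]
tool_rot: [0.218, 0.976, -0.0, -0.001]
ft_force: [1.0, 0.7, -0.4]
grip_width: 0.064
grasp_force: 0.0
```

send_rows(steps="0.2 0.003 -0.02 0 0 0 0.1;0.2 0.004 -0.0265 0 0 0 0.1;0.2 0 0 0 0 0 0.05;0.2 0 0 0 0 0 0;0.2 0 0 0 0 0 0")

```text
clock: 19.2
eef_pos: [0.521, -0.1049, 0.2974]
tool_rot: [0.098, 0.995, 0.0, -0.001]
ft_force: [1.0, 0.0, -0.6]
grip_width: 0.0511
grasp_force: 0.0
```

send_rows(steps="0.2 0 0 0 0 0 0;0.2 0 0 0 0 0 0;0.2 0 0 0 0 0 0;0.2 0 0 0 0 0 0;0.2 0 0 0 0 0 0")

```text
clock: 19.62
eef_pos: [0.5216, -0.1045, 0.2989]
tool_rot: [0.097, 0.995, -0.0, 0.0]
ft_force: [-0.1, -0.4, -0.0]
grip_width: 0.0514
grasp_force: 0.0
```

Zero is well aligned: the pointer tip at (310,437) lies in the red mark. I'll add the remaining 0.1 rad of yaw, then descend on the handle and grip.

send_rows(steps="0.2 0.001 -0.001 0 0 0 0.1;0.2 0 0 -0.03 0 0 0;0.2 0 0 -0.03 0 0 0;0.2 0 0 -0.025 0 0 0;0.2 0 0 -0.015 0 0 0")

```text
clock: 20.03
eef_pos: [0.521, -0.1055, 0.1959]
tool_rot: [0.047, 0.999, 0.0, -0.002]
ft_force: [-0.5, 0.0, -0.1]
grip_width: 0.0513
grasp_force: 0.0
```

send_rows(steps="0.2 0 0 0 0 0 0;0.2 0 0 0 0 0 0;-1 0 0 0 0 0 0;-1 0 0 0 0 0 0;-1 0 0 0 0 0 0")

```text
clock: 20.45
eef_pos: [0.5237, -0.1058, 0.2007]
tool_rot: [0.047, 0.999, 0.0, 0.002]
ft_force: [0.7, 1.2, -1.5]
grip_width: 0.0196
grasp_force: 58.9
```

send_rows(steps="-1 0 0 0 0 0 0;-1 0 0 0 0 0 0;-1 0 0 0 0 0 0;-1 0 0 0 0 0 0;-1 0 0 0 0 0 0")

```text
clock: 20.87
eef_pos: [0.5237, -0.1058, 0.2007]
tool_rot: [0.047, 0.999, 0.0, 0.002]
ft_force: [-0.5, 2.8, 6.4]
grip_width: 0.0193
grasp_force: 59.9
```

send_rows(steps="-1 0.006 -0.0006 0.0005 0 0 0;-1 0.006 -0.0005 0.0005 0 0 0;-1 0.007 -0.0007 0 0 0 0;-1 0.008 -0.0007 -0.0005 0 0 0;-1 0 0 0 0 0 0")

```text
clock: 21.28
eef_pos: [0.5504, -0.1084, 0.2008]
tool_rot: [0.047, 0.999, 0.0, 0.001]
ft_force: [-0.5, 1.3, 8.0]
grip_width: 0.0194
grasp_force: 59.6
```

send_rows(steps="-1 0.009 -0.0008 -0.0015 0 0 0;-1 0.009 -0.0009 -0.0025 0 0 0;-1 0.012 -0.0012 -0.0045 0 0 0;-1 0.011 -0.001 -0.006 0 0 0;-1 0 0 0 0 0 0")

```text
clock: 21.7
eef_pos: [0.5933, -0.1125, 0.1864]
tool_rot: [0.047, 0.999, -0.0, 0.002]
ft_force: [1.2, 1.0, 7.2]
grip_width: 0.0196
grasp_force: 58.6
```

send_rows(steps="-1 0.011 -0.001 -0.0075 0 0 0;-1 0.01 -0.001 -0.0085 0 0 0;-1 0.008 -0.0007 -0.008 0 0 0;-1 0.007 -0.0007 -0.009 0 0 0;-1 0 0 0 0 0 0")

```text
clock: 22.12
eef_pos: [0.6304, -0.1162, 0.1531]
tool_rot: [0.047, 0.999, -0.0, 0.004]
ft_force: [4.5, 0.5, 6.4]
grip_width: 0.0192
grasp_force: 58.2
```

send_rows(steps="-1 0.0055 -0.0005 -0.009 0 0 0;-1 0.0045 -0.0004 -0.009 0 0 0;-1 0.0025 -0.0003 -0.007 0 0 0;-1 0.0025 -0.0002 -0.007 0 0 0;-1 0 0 0 0 0 0")

```text
clock: 22.53
eef_pos: [0.6458, -0.1176, 0.1213]
tool_rot: [0.047, 0.999, -0.0, 0.005]
ft_force: [6.2, 0.8, 3.6]
grip_width: 0.019
grasp_force: 58.5
```

send_rows(steps="-1 0.001 -0.0001 -0.004 0 0 0;-1 0.001 0 -0.004 0 0 0;-1 0 0 -0.001 0 0 0;-1 0 0 0 0 0 0;-1 0 0 0 0 0 0")

```text
clock: 22.95
eef_pos: [0.6476, -0.1178, 0.1127]
tool_rot: [0.047, 0.999, -0.0, 0.004]
ft_force: [7.4, 0.2, 1.7]
grip_width: 0.0195
grasp_force: 58.4
```

send_rows(steps="-1 0.0005 0 -0.002 0 0 0;-1 0.0005 0 -0.002 0 0 0;-1 0 0 0 0 0 0;-1 0 0 0 0 0 0;-1 0 0 0 0 0 0")

```text
clock: 23.37
eef_pos: [0.6482, -0.1179, 0.1109]
tool_rot: [0.047, 0.999, -0.001, 0.005]
ft_force: [2.8, 0.7, 10.5]
grip_width: 0.0189
grasp_force: 59.7
```

send_rows(steps="-1 0 0 -0.002 0 0 0;-1 0 0 -0.001 0 0 0;-1 0 0 0 0 0 0;-1 0 0 0 0 0 0;-1 0 0 0 0 0 0")

```text
clock: 23.78
eef_pos: [0.6485, -0.1179, 0.1098]
tool_rot: [0.047, 0.999, -0.001, 0.006]
ft_force: [0.6, 0.8, 16.9]
grip_width: 0.0193
grasp_force: 60.7
```

send_rows(steps="0.3 0 0 0.001 0 0 0;0.3 0 0 0 0 0 0;0.3 0 0 0 0 0 0;0.3 0 0 0 0 0 0;0.3 0 0 0 0 0 0")

```text
clock: 24.2
eef_pos: [0.644, -0.1172, 0.1038]
tool_rot: [0.047, 0.999, 0.0, -0.001]
ft_force: [0.6, -0.4, 0.9]
grip_width: 0.0553
grasp_force: 0.0
```

send_rows(steps="0.3 0 0 0.02 0 0 0;0.3 0 0 0.04 0 0 0;0.3 0 0 0.04 0 0 0;0.3 0 0 0.04 0 0 0;0.3 0 0 0.04 0 0 0")

```text
clock: 24.62
eef_pos: [0.644, -0.1172, 0.286]
tool_rot: [0.047, 0.999, 0.0, -0.001]
ft_force: [2.5, 0.0, 0.5]
grip_width: 0.0552
grasp_force: 0.0
```

send_rows(steps="0.3 -0.04 -0.02 0.02 0 0 0;0.3 -0.04 -0.04 0.02 0 0 0;0.3 -0.04 -0.04 0 0 0 0;0.3 -0.04 -0.04 0 0 0 0;0.3 0 -0.04 0 0 0 0")

```text
clock: 25.03
eef_pos: [0.5172, -0.2593, 0.315]
tool_rot: [0.047, 0.999, 0.002, -0.004]
ft_force: [1.4, -0.8, -0.2]
grip_width: 0.0562
grasp_force: 0.0
```

Run:
```python
from workcell import *
import cv2,numpy as np,pickle
print(get_obs()["eef_pos"])
a=camera("side")["frame"];b=camera("top")["frame"];a0=pickle.load(open("side.pkl","rb"))["frame"]
r=lambda x:cv2.resize(np.ascontiguousarray(x[205:325,265:405,::-1]),None,fx=2.8,fy=2.8,interpolation=2)
A0,A=r(a0),r(a);B=cv2.resize(np.ascontiguousarray(b[165:315,185:440,::-1]),(440,259))
im=np.zeros((600,800,3),np.uint8);im[:336,:392]=A0;im[:336,400:792]=A;im[338:338+259,:440]=B
cv2.imwrite("pics/fin.png",im)
for n,x in(("before",a0),("after",a)):
    h=x[215:290,330:400].astype(int);m=(h[...,0]>h[...,1]+80)&(h[...,0]>h[...,2]+80)&(np.arange(75)[:,None]>10);v,u=np.nonzero(m);print(n,m.sum(),u.mean()+330,v.mean()+215,u.max(),v.min())
```

```text
[ 0.51717767 -0.25926413  0.31500401]
before 183 381.11475409836066 247.89617486338798 62 24
after 155 379.7225806451613 248.75483870967741 60 25
```

View pics/fin.png

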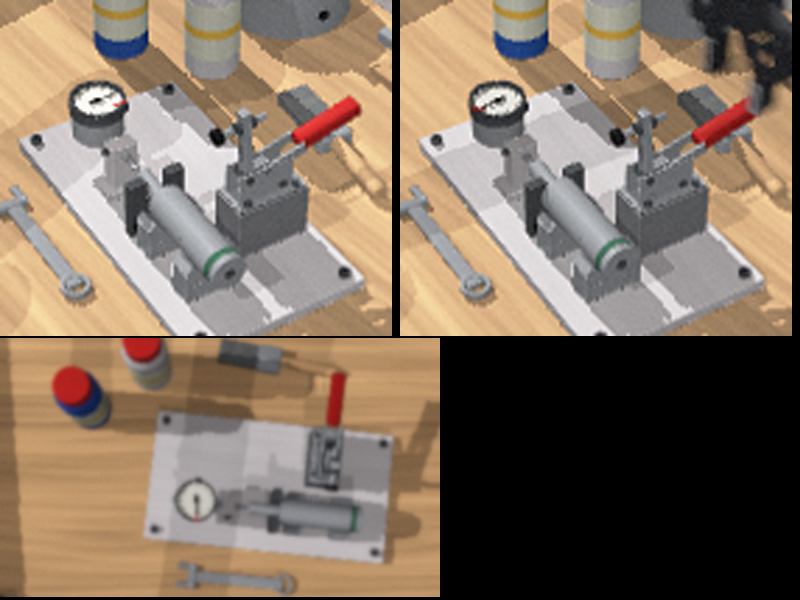

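The clamp matches its starting open pose, the master is home and the red mark is on the pointer. I'll let the arm settle and hand in.

send_rows(steps="0.3 0 0 0 0 0 0;0.3 0 0 0 0 0 0;0.3 0 0 0 0 0 0;0.3 0 0 0 0 0 0;0.3 0 0 0 0 0 0")

```text
clock: 25.55
eef_pos: [0.5245, -0.2599, 0.3158]
tool_rot: [0.046, 0.999, -0.0, 0.0]
ft_force: [-0.2, -1.0, 1.1]
grip_width: 0.0555
grasp_force: 0.0
```

```bash
python3 -c "
from workcell import *
print(job_done())"
```

```text
the job is handed in; nothing more can be done
None
```

The job is handed in at about 25.6 s: the master was pushed to its hard stop and clamped, the gauge zeroed on the pointer, and the clamp swung back open. Nothing else visibly moved in the final pictures, which cover the fixture area; the hand-in returned no verdict.

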